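Assemble a nested-cup calorimeter and hold its lid ready

TASK

Put the calorimeter together: first set the white middle cup down inside the blue jacket where the jacket stands, let go, then set the small copper cup down inside the white one and let go. Then take the lid, carry it over the row of flasks and finish while still holding it, level, still and centred, with its plug about a centimetre above the mouth of the copper cup so that it could drop straight in; the lid must never touch the cups. Do not shift or knock over the flasks, bottles and beaker, and leave the jacket in its place.

Things in the scene. Friction and masses are not known exactly. Their poses are not given: they have to be found in the camera images.
- jacket_center (a point): centre (half-way up) of the outer jacket: an open round blue plastic pot, 90 mm outside diameter, 70 mm tall, wall 8 mm, so its mouth is 74 mm wide; its inner floor lies 25 mm above its underside (10 mm below this point). Loose, stands upright on the bench. z axis = up along its own axis
- mid_center (a point): centre (half-way up) of the middle cup: an open round white plastic cup, 75 mm tall, outside diameter 60 mm at the rim and 56 mm at the foot, wall 5 mm, mouth 50 mm wide; its inner floor lies 22 mm above its underside (15.5 mm below this point). Loose, upright, about 120 g. Standing on the jacket's floor, its rim is 30 mm above the jacket's rim. z axis = up along its axis
- inner_center (a point): centre (half-way up) of the smallest cup: an open round copper-coloured metal cup, 84 mm tall, outside diameter 40 mm at the rim and 37 mm at the foot, wall 4 mm, mouth 32 mm wide, inner floor 5 mm above its underside. Loose, upright, about 100 g. Standing on the middle cup's floor, its rim is 31 mm above the middle cup's rim. z axis = up along its axis
- lid_center (a point): centre of the lid, 27 mm above the bottom of its plug. The lid is 54 mm tall in all; from the bottom up: a black rubber plug 20 mm in diameter and 12 mm tall, a red disc 60 mm in diameter and 6 mm thick, a black round upright knob 22 mm in diameter and 36 mm tall to grip it by. So the disc's upper face is 9 mm below this point and the knob's top 27 mm above it. Loose, about 70 g. z axis = up along the knob
- lidrest: fixed grey ring on the bench, 54 mm outside diameter, 16 mm tall, hole 32 mm, origin at the centre of its underside; the lid's disc lies on it at the start with the plug in its hole
- trough: fixed flask trough: green plate 380 mm (its x) by 115 mm (its y), 8 mm thick, with a steel rail 54 mm high along each long side; origin at the centre of its underside. It stands between the lid and the cups and carries the three flasks
- flask0: amber glass conical flask with an orange stopper, loose on the trough, 82 mm in diameter at the foot, 146 mm tall with its stopper (its top is 154 mm above the bench); origin at the centre of its underside. Bystander: leave it alone
- flask1: clear glass conical flask with an orange stopper, loose on the trough, 82 mm in diameter at the foot, 146 mm tall with its stopper (its top is 154 mm above the bench); origin at the centre of its underside. Bystander: leave it alone
- flask2: green glass conical flask with an orange stopper, loose on the trough, 82 mm in diameter at the foot, 146 mm tall with its stopper (its top is 154 mm above the bench); origin at the centre of its underside. Bystander: leave it alone
- wash: white plastic bottle with a red cap, 64 mm in diameter, 170 mm tall, loose; origin at the centre of its underside. Bystander
- reagent: amber jar with a black cap, 68 mm in diameter, 130 mm tall, loose; origin at the centre of its underside. Bystander
- beaker: clear glass beaker, 84 mm in diameter, 110 mm tall, loose; origin at the centre of its underside. Bystander
Not all that is in view belongs to the job. Of the things that look like the part that bears lid_center, take the one that is farthest from the robot's base at the start.

How it is judged:
On the way, in this order (a step that is already met when the one before it is completed fails the run):
1. the white middle cup stands on the floor of the blue jacket, let go (z of mid_center in the frame of jacket_center between 0.0235 and 0.0315 m and horizontal distance between mid_center and jacket_center below 0.01 m and angle between mid_center's own z axis and vertical below 0.1 rad and contact force between the fingers and mid below 0.05 N), for 0.2 s.
2. the copper cup stands on the floor of the white cup inside the jacket, let go (all of step 1 and z of inner_center in the frame of mid_center between 0.0225 and 0.0305 m and horizontal distance between inner_center and mid_center below 0.01 m and angle between inner_center's own z axis and vertical below 0.1 rad and contact force between the fingers and inner below 0.05 N), for 0.2 s.
3. the lid is lifted off its ring in the fingers, higher than 0.10 m (height (world z) of lid_center above 0.1 m and contact force between the fingers and lid above 1 N), for 0.1 s.
4. the lid is carried over the trough, above the flasks' tops (y of lid_center in the frame of trough between -0.057 and 0.057 m and x of lid_center in the frame of trough between -0.22 and 0.22 m and z of lid_center in the frame of trough above 0.165 m), for 0.03 s.
At the end, for the whole second after the job is handed in: Cups nested upright in the jacket (4 mm of seated height, 10 mm of axis, tilt under 0.1 rad), not gripped; lid held (over 1 N), touching nothing else, slower than 10 mm/s, plug 3 to 20 mm above the copper cup's rim, axes within 6 mm, tilt under 0.12 rad (all of step 2 and z of lid_center in the frame of inner_center between 0.072 and 0.089 m and horizontal distance between lid_center and inner_center below 0.006 m and angle between lid_center's own z axis and vertical below 0.12 rad and linear speed of lid below 0.01 m/s and contact force between the fingers and lid above 1 N and contact force between lid and jacket below 0.02 N and contact force between lid and mid below 0.02 N and contact force between lid and inner below 0.02 N and contact force between lid and lidrest below 0.02 N and contact force between lid and flask0 below 0.02 N and contact force between lid and flask1 below 0.02 N and contact force between lid and flask2 below 0.02 N and contact force between the fingers and jacket below 0.05 N and angle between jacket_center's own z axis and vertical below 0.1 rad and height (world z) of jacket_center below 0.045 m); the arm keeps its last pose, push and grip.
It fails at once if a flask, bottle, jar or beaker is moved more than 20 mm or tipped (distance of any of flask0, flask1, flask2, wash, reagent, beaker from where it was at the start of the episode above 0.02 m or angle between any of flask0, flask1, flask2, wash, reagent, beaker's own z axis and vertical above 0.3 rad).
It fails at once if the jacket is moved more than 30 mm (distance of jacket_center from where it was at the start of the episode above 0.03 m).
It fails at once if the lid touches a cup or the jacket (contact force between lid and inner above 0.3 N or contact force between lid and mid above 0.3 N or contact force between lid and jacket above 0.3 N).
It also fails if it takes over 67 s, if anything falls off the work surface, if the arm or the gripper's body presses on something with over 40 N, if the wrist force passes 120 N, or if a joint passes its speed limit or range.

ROBOT

A 7-joint arm with a two-finger parallel gripper is mounted at the origin on the work surface. World frame = base frame: x ahead of the robot, y to its left, z up, the work surface at z = 0. Lengths are in m, angles in rad, forces in N, time in s.
With the tool pointing down it reaches from about 0.4 to 0.875 m from the base axis. Payload 19.3 kg.
Tool frame: the origin (TCP) lies at the very end of the fingers, on their centre line; the grasp point (between the pads) lies 19 mm behind it; z points along the fingers, y is the direction in which the jaws open and shut (so a half turn about z gives the same grasp; the last joint's range is limited). The gripper opens to 85 mm and grips with 20 to 120 N. Pads are 22 mm wide; open, the fingers measure 114 mm over their backs; the gripper's body (76 mm by 85 mm) begins 54 mm behind the grasp point. The pads swing forward as they close: fully open they stand 13 mm farther back than shut.
Start: joints at [1.18, 0.521, -0.036, 1.599, 0.021, 1.021, -0.113], TCP at [0.197, -0.593, 0.231] pointing down, gripper open.
Joint ranges: [-2.91, 2.91], [-0.3, 2.13], [-1.5, 1.42], [0.17, 2.43], [-1.26, 4.41], [0.16, 1.93], [-2.52, 2.52]. Speed limits (rad/s): [1.89, 1.89, 2.39, 2.39, 3.01, 3.01, 3.01].

INTERFACE

Orientations are given as [roll, pitch, yaw] about the fixed x, y, z axes, in that order (R = Rz(yaw) Ry(pitch) Rx(roll)).
In Python, from workcell import bot gives the robot as it stands. The module is installed in compiled form; this text tells all that it offers.
- The arm moves only by the shell command python3 -m inch 'ROWS' [FORCE]. ROWS is JSON, a list of rows, each an object of numbers: "dx", "dy", "dz": the shift along the tool's x, y, z in mm; "rx", "ry", "rz": the turn, a rotation vector about the tool's x, y, z in rad; "hand": the closure, from -1 (fully open) to 1 (shut), so that 0 is half open. In form: [{"dx": .., "dy": .., "dz": .., "rx": .., "ry": .., "rz": .., "hand": ..}, ...]. A call has 1 to 10 rows; each row shifts and turns the commanded pose from where the row before left it, along the tool's axes as they then stand; what a row does not reach is not made up. A row lasts 1/10 s, in which the tool goes at most 50 mm and 8.59 degrees, less where a joint would pass 70% of its speed; a pose out of reach is approached as far as the arm can. A call with a gripper value outside its range is refused whole. The fingers move at their own pace and stop on an object; FORCE is the grip in N (left out, the last holds). Time passes only in rows, so rows that do not move let the fingers close. It gives the time, the measured TCP pose, the force and the opening at its end, in the units of the state.
- bot.observe(): the state, without advancing time (a new reading comes with each control period).
- bot.grab_frame(name): name is "scene" or "top" or "wrist"; returns (picture, depth): 480x640x3 uint8, red, green, blue; 480x640 float32, m along the optical axis (not along the pixel's ray), 0 where there is no reading.
- bot.get_calibration(name): a dict with "vertical_fov" (degrees; the focal length in pixels is half the picture's height over the tangent of half this angle, whatever the lens; pixels are square), "cx", "cy" (the principal point, pixels), "origin" and "orientation" of the camera in the world. Camera axes: x right, y down, z forward; pixel columns grow to the right and rows downward; lengths in m; the calibration is good to about 2 mm. A picture is of the moment at which its call begins: read the wrist's pose just before it. get_calibration takes no time and is no camera call; for the wrist camera it gives the pose at the moment of the call.
- bot.job_done(): hands the job in, once; it reports no verdict.
Trained networks look in the newest picture that a camera, given by its name, has taken for a name from the list of things; names that differ only in an ending like _2 or _b are one class to them, and where a whole thing is asked for, a point or a joint stands for the part that bears it (a point fixed in the world has none). Each returns a list of dicts, best first, with "score" (0 to 1); they miss things now and then, are a little off and sometimes report something else, mostly with a low value. They report only what shows in the picture. A call takes as long as a camera call. They do not tell look-alikes from the thing itself.
- bot.trace(camera, target): "region" (480x640 bool, what is visible of it) and "box" ([left, top, right, bottom] in pixels, round what is visible of it).
- bot.tip_of(camera, target): "centre" ([row, column] in pixels: a listed point, or the origin of a listed thing).
The state is a dict: "clock": time; "qpos": joint angles; "qd": joint speeds; "joint_efforts": joint torques, N m; "position": TCP position; "tool_rot": TCP orientation; "force": force on the tool from outside, world axes, zero at the start; "moment": the same for the moment, N m; "grip_width": finger opening in m.
Only numpy, scipy, OpenCV 4.12 (cv2) and the standard library are available. Lean on these libraries where they do the work, as an engineer would, in place of code of your own. Each camera call takes 0.05 s, during which the arm holds its last target.

## Working session

There is one attempt and no reset: what is moved stays moved. The work goes in short steps, Python scripts to look and compute and a shell command to move; the robot and the scene stay as the last step left them, time stands still between calls to the robot, and variables do not carry over. Pictures are saved under pics/ and viewed, and the job is handed in when it is done.

```bash
mkdir -p pics; cat > h.py <<'E'
from workcell import bot
import numpy as np, cv2
from scipy.spatial.transform import Rotation as R
def snap(n,fn=None):
    c=bot.get_calibration(n); p,d=bot.grab_frame(n)
    if fn: cv2.imwrite('pics/'+fn,p[:,:,::-1])
    return p,d,c
def rot(c):
    o=np.array(c['orientation'])
    return o if o.shape==(3,3) else R.from_euler('xyz',o).as_matrix()
def f(c): return 240/np.tan(np.radians(c['vertical_fov'])/2)
def w(c,d,r,col):
    z=d[r,col]; F=f(c)
    P=np.stack([(col-c['cx'])/F*z,(r-c['cy'])/F*z,z],-1)
    return P@rot(c).T+np.array(c['origin'])
E
python3 - <<'E'
from h import *
print(bot.observe())
for n in('scene','top','wrist'):
    p,d,c=snap(n,n+'0.png'); print(n,c)
    np.savez(n+'0.npz',p=p,d=d)
E
```

```text
{'clock': 0.0, 'qpos': array([ 1.17981344,  0.52201791, -0.03629757,  1.59997947,  0.02121365,
        1.02110809, -0.11280794]), 'qd': array([ 1.18227421e-03, -7.15561635e-04, -1.36017118e-03, -1.25589479e-04,
        2.17774349e-03, -9.00351230e-04, -6.04136525e-05]), 'joint_efforts': array([ 4.29050306e-04, -9.27121425e+01,  1.98045507e+00, -3.69940066e+01,
        1.79511204e-02,  8.19487410e-03, -4.51948426e-05]), 'position': array([ 0.19691078, -0.59282574,  0.23073386]), 'tool_rot': array([-3.14047004e+00,  1.06694619e-04,  3.20745791e-01]), 'force': array([-0.02316473,  0.44077557, -0.66904903]), 'moment': array([-0.04748498, -0.05811367,  0.00625244]), 'grip_width': 0.08534025816473056}
scene {'vertical_fov': 45.58672810440364, 'cx': 311.96784367539453, 'cy': 236.49677506630846, 'origin': array([1.18766114, 0.55269808, 0.94782833]), 'orientation': array([-2.34672416, -0.01037548,  2.32350271])}
top {'vertical_fov': 54.08881896712436, 'cx': 333.0314869146439, 'cy': 236.13450024840623, 'origin': array([ 0.35246855, -0.04285121,  1.11790967]), 'orientation': array([-2.97419688e+00,  2.03348526e-03, -1.56233507e+00])}
wrist {'vertical_fov': 67.30437353764806, 'cx': 317.12879804452183, 'cy': 237.0001475555029, 'origin': array([ 0.27643134, -0.56658995,  0.37392138]), 'orientation': array([ 2.80881724e+00,  1.14217451e-03, -1.24947461e+00])}
```

View pics/scene0.png

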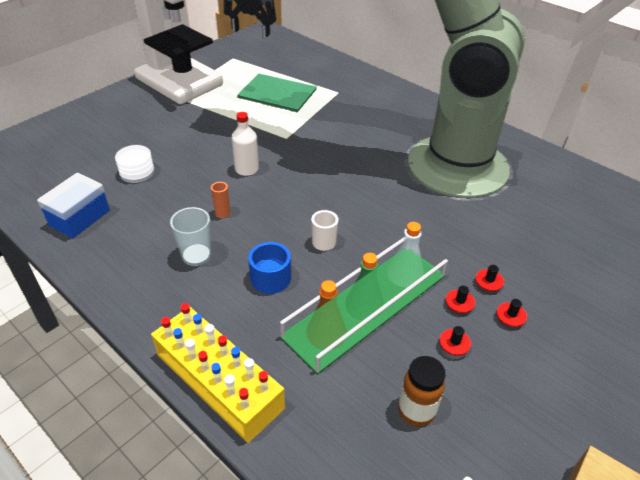

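View pics/top0.png

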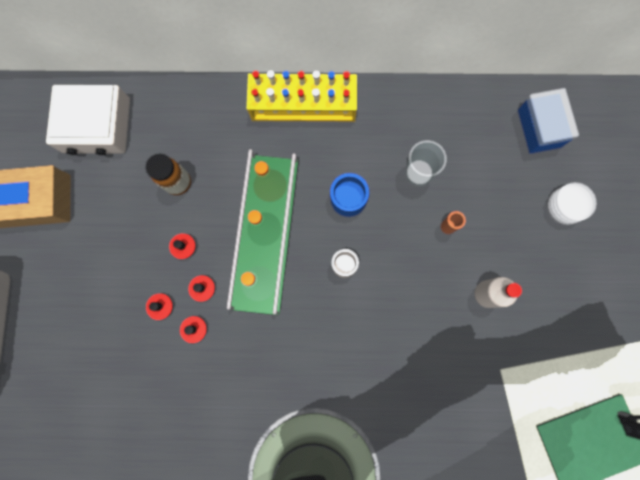

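View pics/wrist0.png

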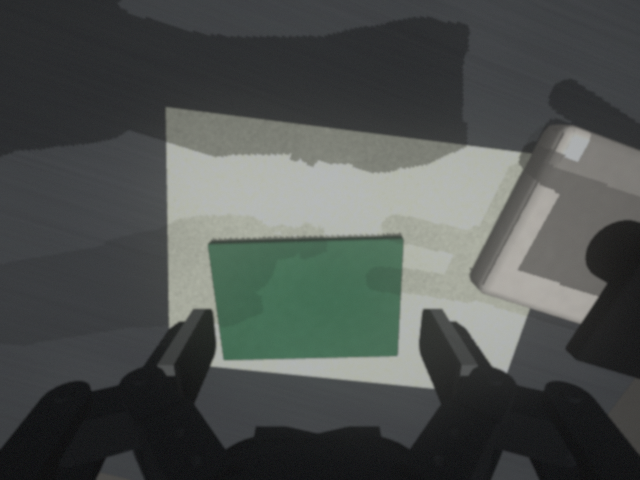

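The scene view shows the jacket at (270,268), the white cup at (324,230), the copper cup at (221,200) and the trough with 3 flasks at about (365,300). There are four red lids at (490,279), (461,299), (512,314) and (455,342). In the top view the lids are at (182,246), (201,288), (159,306) and (193,329). The top view shows +x up and +y left. Next I measure them.

```bash
cat > m.py <<'E'
from h import *
import sys
def meas(cam,names,tag):
    p,d,c=snap(cam,tag+'.png')
    for n in names:
        for k,t in enumerate(bot.trace(cam,n)[:5]):
            r,co=np.nonzero(t['region']&(d>0))
            if len(r)<15: continue
            P=w(c,d,r,co); z=P[:,2]; zt=np.percentile(z,97)
            q=P[z>zt-0.012]
            (cx,cy),rad=cv2.minEnclosingCircle((q[:,:2]*1000).astype(np.float32))
            print(cam,n,k,round(t['score'],2),'box',np.round(t['box']).astype(int),'ztop %.3f'%zt,'topmean',np.round(q.mean(0)[:2],4),'circ',round(cx/1000,4),round(cy/1000,4),'r',round(rad/1000,4), 'R %.3f'%np.hypot(cx/1000,cy/1000))
    return p,d,c
E
python3 - <<'E'
from m import *
N=['jacket_center','mid_center','inner_center','lid_center','trough','flask0','flask1','flask2','wash','reagent','beaker']
for cam in('top','scene'): meas(cam,N,cam+'1')
E
```

```text
top jacket_center 0 0.91 box [331 174 368 218] ztop 0.073 topmean [ 0.6305 -0.0771] circ 0.6326 -0.0764 r 0.045 R 0.637
top mid_center 0 0.81 box [332 250 355 279] ztop 0.078 topmean [ 0.4704 -0.0665] circ 0.4694 -0.0667 r 0.0298 R 0.474
top inner_center 0 0.94 box [442 212 468 237] ztop 0.087 topmean [ 0.5653 -0.3151] circ 0.5659 -0.3156 r 0.0199 R 0.648
top lid_center 0 0.94 box [150 290 171 323] ztop 0.056 topmean [0.3697 0.3608] circ 0.3702 0.3616 r 0.0115 R 0.518
top lid_center 1 0.62 box [189 277 212 302] ztop 0.056 topmean [0.412  0.2655] circ 0.4123 0.2663 r 0.011 R 0.491
top lid_center 2 0.62 box [182 314 206 344] ztop 0.056 topmean [0.3186 0.2794] circ 0.3183 0.28 r 0.0109 R 0.424
top trough 0 0.98 box [229 150 296 315] ztop 0.056 topmean [0.5429 0.1223] circ 0.5456 0.1259 r 0.1942 R 0.560
top flask0 0 0.86 box [250 164 285 201] ztop 0.156 topmean [0.661  0.1141] circ 0.6621 0.1145 r 0.0139 R 0.672
top flask0 1 0.62 box [242 267 276 297] ztop 0.156 topmean [0.4251 0.1335] circ 0.4251 0.1339 r 0.0137 R 0.446
top flask0 2 0.57 box [250 212 279 246] ztop 0.156 topmean [0.5543 
[... 3318 characters left out ...]
1148 r 0.0144 R 0.676
scene flask2 0 0.97 box [347 252 383 321] ztop 0.155 topmean [0.5613 0.1267] circ 0.5583 0.1249 r 0.0146 R 0.572
scene flask2 1 0.9 box [386 220 426 285] ztop 0.155 topmean [0.4326 0.1354] circ 0.4291 0.1363 r 0.0168 R 0.450
scene flask2 2 0.72 box [306 281 346 351] ztop 0.155 topmean [0.668  0.1169] circ 0.6657 0.1148 r 0.0144 R 0.676
scene wash 0 0.7 box [231 112 259 178] ztop 0.170 topmean [ 0.4125 -0.4014] circ 0.4108 -0.4069 r 0.0186 R 0.578
scene reagent 0 0.78 box [400 355 444 428] ztop 0.133 topmean [0.6772 0.3445] circ 0.675 0.3423 r 0.031 R 0.757
scene beaker 0 0.59 box [168 208 208 268] ztop 0.111 topmean [ 0.7053 -0.2496] circ 0.7046 -0.2498 r 0.0441 R 0.748
```

Lid candidates in the top view: (182,246) at R≈0.605, (201,288) at R≈0.49, (159,306) at R≈0.52 and (193,329) at R≈0.43. The farthest is (182,246), which is (455,342) in the scene view. Its knob top is about 4 mm higher than the others, which fits a lid resting on the ring. I check it in a close crop and turn the tool to yaw π/2 on the way.

```bash
python3 - <<'E'
from h import *
p,d,c=snap('scene')
cv2.imwrite('pics/crop1.png',cv2.resize(p[255:375,420:540,::-1],None,fx=5,fy=5,interpolation=cv2.INTER_CUBIC))
E
python3 -m inch '[{"rz":-0.139},{"rz":-0.139},{"rz":-0.139},{"rz":-0.139},{"rz":-0.139},{"rz":-0.139},{"rz":-0.139},{"rz":-0.139},{"rz":-0.138},{}]'
```

```text
schema error: expected keys dx, dy, dz, rx, ry, rz, hand
```

View pics/crop1.png

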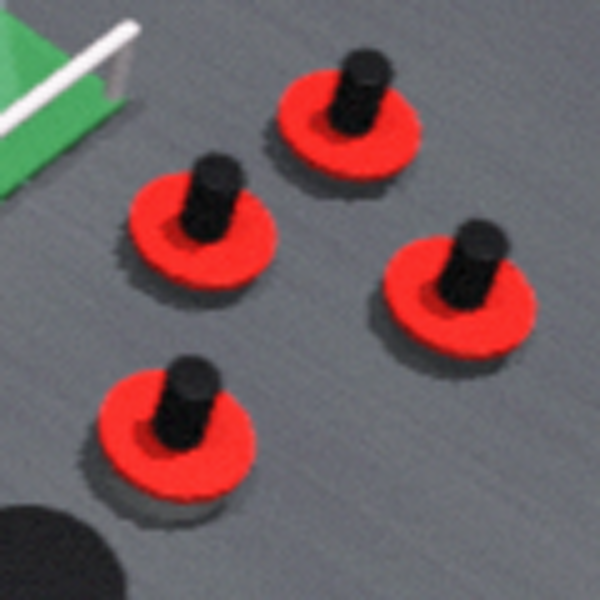

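The crop shows four look-alikes. The lower-left one (scene (455,342)) sits on a grey ring and is the farthest, so it is the target. The move was refused because every key is required.

```bash
python3 -m inch '[{"dx":0,"dy":0,"dz":0,"rx":0,"ry":0,"rz":-0.139,"hand":-1},{"dx":0,"dy":0,"dz":0,"rx":0,"ry":0,"rz":-0.139,"hand":-1},{"dx":0,"dy":0,"dz":0,"rx":0,"ry":0,"rz":-0.139,"hand":-1},{"dx":0,"dy":0,"dz":0,"rx":0,"ry":0,"rz":-0.139,"hand":-1},{"dx":0,"dy":0,"dz":0,"rx":0,"ry":0,"rz":-0.139,"hand":-1},{"dx":0,"dy":0,"dz":0,"rx":0,"ry":0,"rz":-0.139,"hand":-1},{"dx":0,"dy":0,"dz":0,"rx":0,"ry":0,"rz":-0.139,"hand":-1},{"dx":0,"dy":0,"dz":0,"rx":0,"ry":0,"rz":-0.139,"hand":-1},{"dx":0,"dy":0,"dz":0,"rx":0,"ry":0,"rz":-0.138,"hand":-1},{"dx":0,"dy":0,"dz":0,"rx":0,"ry":0,"rz":0,"hand":-1}]' 30
```

```text
clock: 2.4
position: [0.1969, -0.5932, 0.2312]
tool_rot: [3.141, -0.0, 1.573]
force: [0.8, 1.0, -1.0]
grip_width: 0.0858
```

```bash
python3 -m inch '[{"dx":26,"dy":14,"dz":0,"rx":0,"ry":0,"rz":0,"hand":-1},{"dx":26,"dy":14,"dz":0,"rx":0,"ry":0,"rz":0,"hand":-1},{"dx":26,"dy":14,"dz":0,"rx":0,"ry":0,"rz":0,"hand":-1},{"dx":26,"dy":14,"dz":0,"rx":0,"ry":0,"rz":0,"hand":-1},{"dx":26,"dy":14,"dz":0,"rx":0,"ry":0,"rz":0,"hand":-1},{"dx":26,"dy":14,"dz":0,"rx":0,"ry":0,"rz":0,"hand":-1},{"dx":26,"dy":14,"dz":0,"rx":0,"ry":0,"rz":0,"hand":-1},{"dx":26,"dy":14,"dz":0,"rx":0,"ry":0,"rz":0,"hand":-1},{"dx":26,"dy":14,"dz":0,"rx":0,"ry":0,"rz":0,"hand":-1},{"dx":26,"dy":14,"dz":0,"rx":0,"ry":0,"rz":0,"hand":-1}]'
python3 -m inch '[{"dx":26,"dy":14,"dz":0,"rx":0,"ry":0,"rz":0,"hand":-1},{"dx":26,"dy":14,"dz":0,"rx":0,"ry":0,"rz":0,"hand":-1},{"dx":26,"dy":14,"dz":0,"rx":0,"ry":0,"rz":0,"hand":-1},{"dx":26,"dy":14,"dz":0,"rx":0,"ry":0,"rz":0,"hand":-1},{"dx":26,"dy":14,"dz":0,"rx":0,"ry":0,"rz":0,"hand":-1},{"dx":26,"dy":14,"dz":0,"rx":0,"ry":0,"rz":0,"hand":-1},{"dx":26,"dy":14,"dz":0,"rx":0,"ry":0,"rz":0,"hand":-1},{"dx":26,"dy":14,"dz":0,"rx":0,"ry":0,"rz":0,"hand":-1},{"dx":0,"dy":0,"dz":0,"rx":0,"ry":0,"rz":0,"hand":-1}]'
python3 - <<'E'
from m import *
meas('wrist',['mid_center','jacket_center'],'wr1'); print(bot.observe()['position'],bot.observe()['qpos'])
E
```

```text
clock: 3.4
position: [0.3375, -0.3321, 0.2315]
tool_rot: [3.141, 0.0, 1.566]
force: [-0.1, -0.6, -0.6]
grip_width: 0.0855
clock: 4.3
position: [0.4506, -0.1218, 0.2316]
tool_rot: [3.14, -0.001, 1.57]
force: [0.1, -0.2, -0.1]
grip_width: 0.0856
wrist jacket_center 0 0.96 box [453 102 594 212] ztop 0.071 topmean [ 0.6347 -0.0723] circ 0.6341 -0.0746 r 0.0451 R 0.638
[ 0.44880467 -0.12559865  0.23125321] [ 0.60133379  0.30945689 -0.5568356   1.98147665  0.20626316  0.90576874
 -0.0652218 ]
```

View pics/wr1.png

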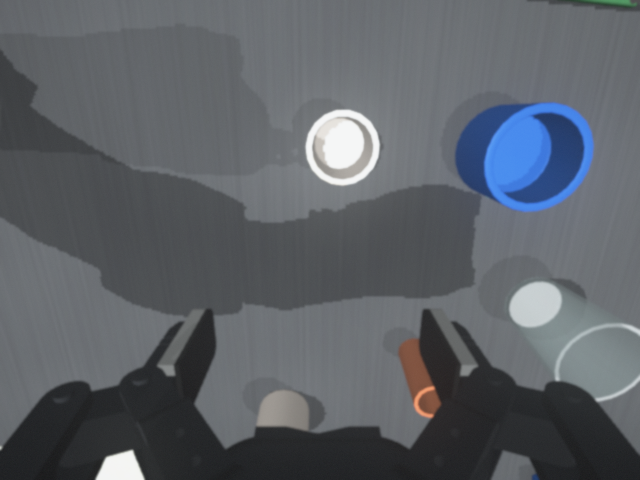

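The wrist view shows the white cup at (342,147) and the jacket at (537,158). The network missed the white cup, so I measure it from the depth at rim height.

```bash
cat >> m.py <<'E'
def rim(cam,xy,rad,zlo,zhi,tag=None,fr=None):
    p,d,c=fr or snap(cam,tag)
    rr,cc=np.nonzero(d>0); P=w(c,d,rr,cc)
    m=(np.hypot(P[:,0]-xy[0],P[:,1]-xy[1])<rad)&(P[:,2]>zlo)&(P[:,2]<zhi)
    q=P[m]
    if len(q)<10: print(cam,'few',len(q)); return p,d,c
    (cx,cy),r=cv2.minEnclosingCircle((q[:,:2]*1000).astype(np.float32))
    # robust algebraic circle on outer points
    print(cam,len(q),'zmed %.4f zmax %.4f'%(np.median(q[:,2]),np.percentile(q[:,2],98)),'circ',round(cx,1),round(cy,1),'r',round(r,1),'bbox mid',np.round((q[:,:2].min(0)+q[:,:2].max(0))*500,1),'mean',np.round(q[:,:2].mean(0)*1000,1))
    return p,d,c
E
python3 - <<'E'
from m import *
for cam in('wrist','top','scene'):
    fr=snap(cam)
    rim(cam,(.472,-.067),.045,.070,.085,fr=fr)
    rim(cam,(.635,-.076),.06,.066,.08,fr=fr)
    rim(cam,(.568,-.315),.04,.078,.095,fr=fr)
o=bot.observe();print(o['position'])
E
```

```text
wrist 1427 zmed 0.0754 zmax 0.0770 circ 470.9 -65.4 r 29.8 bbox mid [470.9 -65.5] mean [471.4 -64.7]
wrist 3474 zmed 0.0703 zmax 0.0719 circ 634.2 -74.6 r 45.4 bbox mid [634.1 -74.6] mean [634.6 -72.2]
wrist 321 zmed 0.0835 zmax 0.0857 circ 564.0 -315.2 r 19.7 bbox mid [ 561.4 -315.2] mean [ 557.1 -314.7]
top 140 zmed 0.0755 zmax 0.0788 circ 469.0 -66.4 r 29.5 bbox mid [469.5 -64.2] mean [467.6 -59.2]
top 306 zmed 0.0705 zmax 0.0743 circ 633.0 -76.3 r 45.1 bbox mid [632.2 -76.1] mean [638.8 -68.5]
top 35 zmed 0.0847 zmax 0.0881 circ 569.7 -326.0 r 15.7 bbox mid [ 569.7 -329. ] mean [ 570.3 -330.3]
scene 190 zmed 0.0744 zmax 0.0790 circ 473.7 -69.2 r 32.1 bbox mid [473.6 -67.4] mean [473.6 -67.2]
scene 432 zmed 0.0702 zmax 0.0741 circ 637.1 -76.9 r 46.7 bbox mid [636.2 -76.8] mean [637.9 -75.4]
scene 113 zmed 0.0834 zmax 0.0886 circ 570.4 -315.9 r 23.0 bbox mid [ 570.4 -315.8] mean [ 571.1 -315.5]
[ 0.4486828  -0.12600473  0.2313089 ]
```

```bash
python3 -m inch '[{"dx":20,"dy":7.4,"dz":0,"rx":0,"ry":0,"rz":0,"hand":-1},{"dx":20,"dy":7.4,"dz":0,"rx":0,"ry":0,"rz":0,"hand":-1},{"dx":20,"dy":7.4,"dz":0,"rx":0,"ry":0,"rz":0,"hand":-1},{"dx":0,"dy":0,"dz":24,"rx":0,"ry":0,"rz":0,"hand":-1},{"dx":0,"dy":0,"dz":24,"rx":0,"ry":0,"rz":0,"hand":-1},{"dx":0,"dy":0,"dz":24,"rx":0,"ry":0,"rz":0,"hand":-1},{"dx":0,"dy":0,"dz":24,"rx":0,"ry":0,"rz":0,"hand":-1},{"dx":0,"dy":0,"dz":24,"rx":0,"ry":0,"rz":0,"hand":-1},{"dx":0,"dy":0,"dz":12,"rx":0,"ry":0,"rz":0,"hand":-1},{"dx":0,"dy":0,"dz":0,"rx":0,"ry":0,"rz":0,"hand":-1}]'
python3 - <<'E'
from m import *
rim('wrist',(.472,-.067),.045,.065,.085,'wr2.png');print(bot.observe()['position'])
E
```

```text
clock: 5.6
position: [0.4706, -0.0655, 0.0983]
tool_rot: [-3.139, -0.0, 1.57]
force: [-0.4, -0.1, 0.2]
grip_width: 0.0856
wrist 4407 zmed 0.0749 zmax 0.0765 circ 470.6 -65.0 r 29.9 bbox mid [470.7 -65.1] mean [470.8 -65.4]
[ 0.47111995 -0.0653352   0.09933071]
```

View pics/wr2.png

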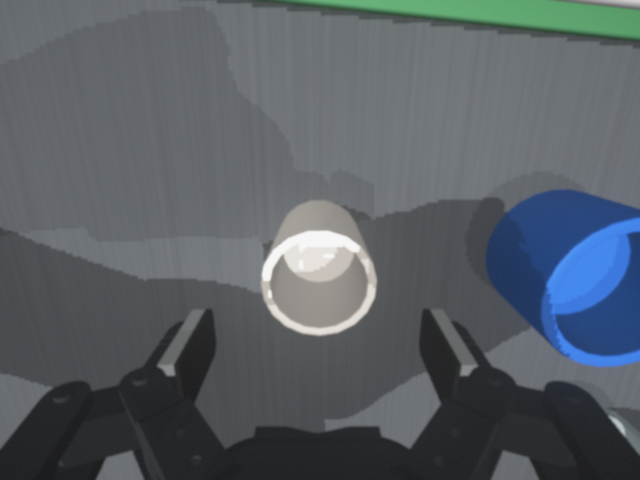

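The cup rim is centred at (319,283) between the fingers. I descend and grip about 10 mm below the rim.

```bash
python3 -m inch '[{"dx":0,"dy":0,"dz":18,"rx":0,"ry":0,"rz":0,"hand":-1},{"dx":0,"dy":0,"dz":18,"rx":0,"ry":0,"rz":0,"hand":-1},{"dx":0,"dy":0,"dz":16,"rx":0,"ry":0,"rz":0,"hand":-1},{"dx":0,"dy":0,"dz":0,"rx":0,"ry":0,"rz":0,"hand":1},{"dx":0,"dy":0,"dz":0,"rx":0,"ry":0,"rz":0,"hand":1},{"dx":0,"dy":0,"dz":0,"rx":0,"ry":0,"rz":0,"hand":1},{"dx":0,"dy":0,"dz":0,"rx":0,"ry":0,"rz":0,"hand":1},{"dx":0,"dy":0,"dz":0,"rx":0,"ry":0,"rz":0,"hand":1}]' 40
python3 - <<'E'
from m import *
rim('wrist',(.472,-.067),.045,.065,.085,'wr3.png');print(bot.observe()['position'])
E
```

```text
clock: 6.45
position: [0.4718, -0.0653, 0.0487]
tool_rot: [3.14, 0.0, 1.57]
force: [-3.9, 1.2, 10.9]
grip_width: 0.0589
wrist 11382 zmed 0.0750 zmax 0.0838 circ 471.3 -59.5 r 43.5 bbox mid [471.3 -65.1] mean [471.2 -63.5]
[ 0.47175094 -0.06528026  0.04867176]
```

View pics/wr3.png

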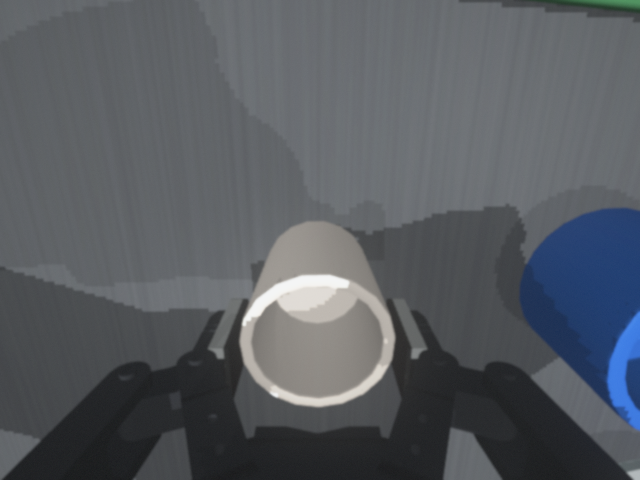

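Gripped at 58.9 mm. I lift it and carry it over the jacket.

```bash
python3 -m inch '[{"dx":0,"dy":0,"dz":-20,"rx":0,"ry":0,"rz":0,"hand":1},{"dx":0,"dy":0,"dz":-25,"rx":0,"ry":0,"rz":0,"hand":1},{"dx":0,"dy":0,"dz":-25,"rx":0,"ry":0,"rz":0,"hand":1},{"dx":0,"dy":0,"dz":-25,"rx":0,"ry":0,"rz":0,"hand":1},{"dx":-1.5,"dy":27,"dz":0,"rx":0,"ry":0,"rz":0,"hand":1},{"dx":-1.5,"dy":27,"dz":0,"rx":0,"ry":0,"rz":0,"hand":1},{"dx":-1.5,"dy":27,"dz":0,"rx":0,"ry":0,"rz":0,"hand":1},{"dx":-1.5,"dy":27,"dz":0,"rx":0,"ry":0,"rz":0,"hand":1},{"dx":-1.5,"dy":27,"dz":0,"rx":0,"ry":0,"rz":0,"hand":1},{"dx":-1.5,"dy":27,"dz":0,"rx":0,"ry":0,"rz":0,"hand":1}]'
python3 -m inch '[{"dx":0,"dy":0,"dz":0,"rx":0,"ry":0,"rz":0,"hand":1},{"dx":0,"dy":0,"dz":0,"rx":0,"ry":0,"rz":0,"hand":1}]'
python3 - <<'E'
from m import *
for cam in('wrist','top','scene'):
    fr=snap(cam,cam+'4.png')
    rim(cam,(.634,-.074),.05,.155,.18,fr=fr)
    rim(cam,(.635,-.076),.06,.060,.08,fr=fr)
print(bot.observe()['position'])
E
```

```text
clock: 7.5
position: [0.6345, -0.0743, 0.1436]
tool_rot: [3.14, -0.0, 1.57]
force: [-0.6, -0.1, -0.4]
grip_width: 0.0589
clock: 7.7
position: [0.6333, -0.074, 0.1429]
tool_rot: [3.141, -0.0, 1.571]
force: [-1.1, 0.1, -1.1]
grip_width: 0.0589
wrist 13195 zmed 0.1686 zmax 0.1787 circ 633.0 -68.5 r 43.6 bbox mid [633. -74.] mean [632.9 -72.6]
wrist 3505 zmed 0.0703 zmax 0.0718 circ 634.6 -74.4 r 44.8 bbox mid [634.7 -63.6] mean [635.8 -53.9]
top 40 zmed 0.1686 zmax 0.1727 circ 617.4 -55.3 r 15.0 bbox mid [617.3 -55.3] mean [614.5 -54.2]
top 171 zmed 0.0699 zmax 0.0744 circ 626.0 -65.9 r 42.1 bbox mid [625.5 -60.2] mean [614.8 -51. ]
scene 446 zmed 0.1670 zmax 0.1786 circ 632.8 -71.9 r 45.3 bbox mid [632.8 -75.2] mean [634.3 -69.1]
scene 408 zmed 0.0698 zmax 0.0735 circ 638.0 -76.6 r 46.8 bbox mid [636.9 -77.2] mean [649.6 -63.9]
[ 0.63272664 -0.07427911  0.14288202]
```

View pics/wrist4.png

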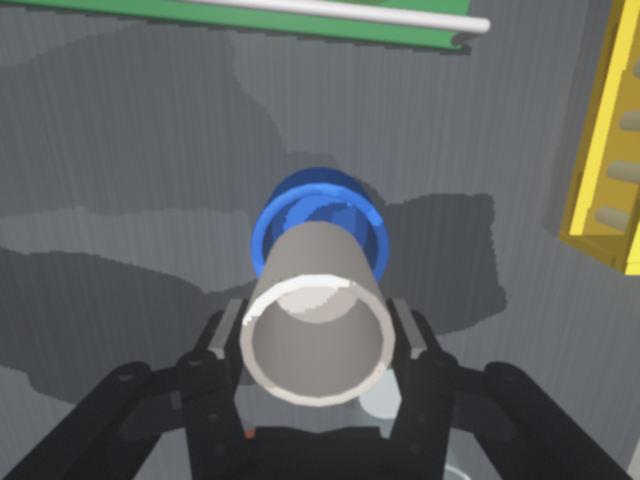

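View pics/scene4.png

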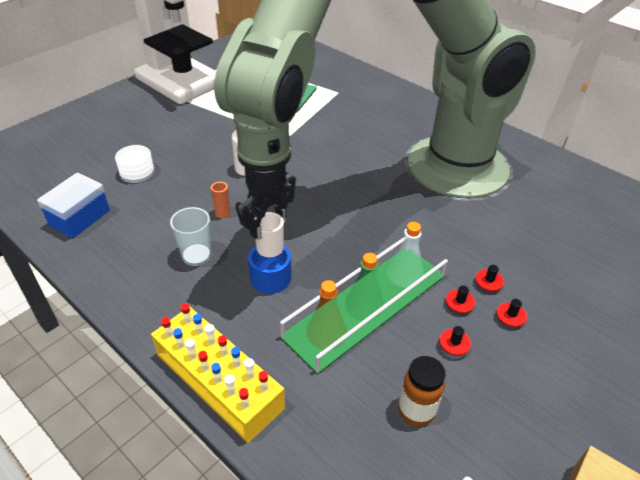

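The cup hangs centred over the jacket in both views, with its rim at z≈0.169, so its foot is at 0.094 and it has 69 mm to go. I lower it with a 1.5 mm correction in x.

```bash
python3 -m inch '[{"dx":0,"dy":1.5,"dz":14,"rx":0,"ry":0,"rz":0,"hand":1},{"dx":0,"dy":0,"dz":14,"rx":0,"ry":0,"rz":0,"hand":1},{"dx":0,"dy":0,"dz":14,"rx":0,"ry":0,"rz":0,"hand":1},{"dx":0,"dy":0,"dz":10,"rx":0,"ry":0,"rz":0,"hand":1},{"dx":0,"dy":0,"dz":7,"rx":0,"ry":0,"rz":0,"hand":1},{"dx":0,"dy":0,"dz":4,"rx":0,"ry":0,"rz":0,"hand":1},{"dx":0,"dy":0,"dz":2,"rx":0,"ry":0,"rz":0,"hand":1},{"dx":0,"dy":0,"dz":1,"rx":0,"ry":0,"rz":0,"hand":1},{"dx":0,"dy":0,"dz":0,"rx":0,"ry":0,"rz":0,"hand":1}]'
```

```text
clock: 8.75
position: [0.6349, -0.0741, 0.0766]
tool_rot: [3.141, 0.0, 1.571]
force: [-0.1, -0.6, 0.1]
grip_width: 0.0587
```

```bash
python3 -m inch '[{"dx":0,"dy":0,"dz":1,"rx":0,"ry":0,"rz":0,"hand":1},{"dx":0,"dy":0,"dz":1,"rx":0,"ry":0,"rz":0,"hand":1},{"dx":0,"dy":0,"dz":0.5,"rx":0,"ry":0,"rz":0,"hand":1},{"dx":0,"dy":0,"dz":0,"rx":0,"ry":0,"rz":0,"hand":1}]'
```

```text
clock: 9.15
position: [0.6348, -0.0741, 0.0739]
tool_rot: [3.141, 0.0, 1.571]
force: [-0.0, 0.1, 0.4]
grip_width: 0.0591
```

```bash
python3 -m inch '[{"dx":0,"dy":0,"dz":0.7,"rx":0,"ry":0,"rz":0,"hand":1},{"dx":0,"dy":0,"dz":0,"rx":0,"ry":0,"rz":0,"hand":1}]'
```

```text
clock: 9.35
position: [0.6348, -0.0741, 0.0738]
tool_rot: [3.141, 0.0, 1.571]
force: [-4.7, -1.0, 11.7]
grip_width: 0.0589
```

Contact shows as 11.7 N upward. I release: first a slight opening, then fully open, then rise.

```bash
python3 -m inch '[{"dx":0,"dy":0,"dz":0,"rx":0,"ry":0,"rz":0,"hand":0},{"dx":0,"dy":0,"dz":0,"rx":0,"ry":0,"rz":0,"hand":-0.6},{"dx":0,"dy":0,"dz":0,"rx":0,"ry":0,"rz":0,"hand":-1},{"dx":0,"dy":0,"dz":0,"rx":0,"ry":0,"rz":0,"hand":-1},{"dx":0,"dy":0,"dz":0,"rx":0,"ry":0,"rz":0,"hand":-1},{"dx":0,"dy":0,"dz":-10,"rx":0,"ry":0,"rz":0,"hand":-1},{"dx":0,"dy":0,"dz":-25,"rx":0,"ry":0,"rz":0,"hand":-1},{"dx":0,"dy":0,"dz":-30,"rx":0,"ry":0,"rz":0,"hand":-1},{"dx":0,"dy":0,"dz":-30,"rx":0,"ry":0,"rz":0,"hand":-1},{"dx":0,"dy":0,"dz":-30,"rx":0,"ry":0,"rz":0,"hand":-1}]'
python3 - <<'E'
from m import *
for cam in('wrist','scene'):
    fr=snap(cam,cam+'5.png')
    rim(cam,(.634,-.074),.05,.09,.11,fr=fr)
    rim(cam,(.635,-.076),.06,.064,.078,fr=fr)
    rim(cam,(.568,-.315),.04,.078,.095,fr=fr)
print(bot.observe()['position'],bot.observe()['grip_width'])
E
```

```text
clock: 10.35
position: [0.6347, -0.0741, 0.2001]
tool_rot: [3.141, -0.0, 1.571]
force: [0.4, -0.6, 0.2]
grip_width: 0.0855
wrist 2129 zmed 0.1000 zmax 0.1018 circ 634.0 -74.0 r 29.9 bbox mid [634.1 -74.2] mean [634.  -74.4]
wrist 3405 zmed 0.0705 zmax 0.0766 circ 634.7 -74.7 r 44.9 bbox mid [634.8 -74.5] mean [634.9 -67.2]
wrist few 0
scene 317 zmed 0.0984 zmax 0.1032 circ 636.1 -75.0 r 31.6 bbox mid [635.4 -75.8] mean [637.1 -75.1]
scene 540 zmed 0.0706 zmax 0.0773 circ 637.9 -76.4 r 46.0 bbox mid [637.3 -76.7] mean [644.7 -67.5]
scene 107 zmed 0.0836 zmax 0.0879 circ 570.0 -316.3 r 21.6 bbox mid [ 570.6 -316.3] mean [ 571.2 -316.1]
[ 0.63651476 -0.07400176  0.20288484] 0.08518275827959187
```

View pics/wrist5.png

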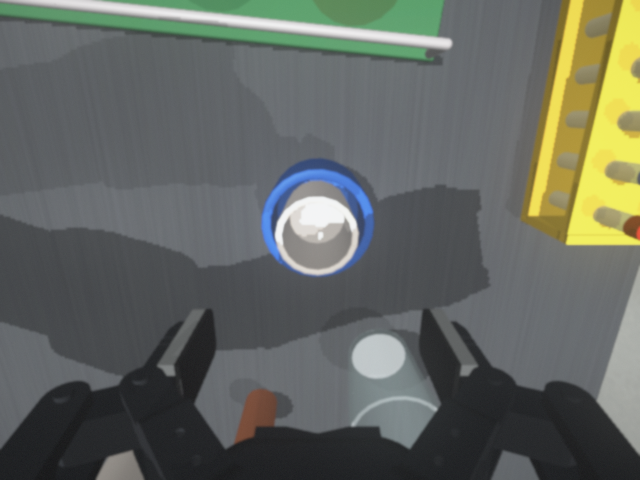

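The white cup is seated: rim at z=0.100, concentric with the jacket within 1 mm at (317,230). Next is the copper cup, which I view from its −y side.

```bash
python3 -m inch '[{"dx":-30,"dy":-7,"dz":0,"rx":0,"ry":0,"rz":0,"hand":-1},{"dx":-30,"dy":-7,"dz":0,"rx":0,"ry":0,"rz":0,"hand":-1},{"dx":-30,"dy":-7,"dz":0,"rx":0,"ry":0,"rz":0,"hand":-1},{"dx":-30,"dy":-7,"dz":0,"rx":0,"ry":0,"rz":0,"hand":-1},{"dx":-30,"dy":-7,"dz":0,"rx":0,"ry":0,"rz":0,"hand":-1},{"dx":-30,"dy":-7,"dz":0,"rx":0,"ry":0,"rz":0,"hand":-1},{"dx":-30,"dy":-7,"dz":0,"rx":0,"ry":0,"rz":0,"hand":-1},{"dx":-30,"dy":-7,"dz":0,"rx":0,"ry":0,"rz":0,"hand":-1},{"dx":-30,"dy":-7,"dz":0,"rx":0,"ry":0,"rz":0,"hand":-1},{"dx":-20,"dy":-7,"dz":0,"rx":0,"ry":0,"rz":0,"hand":-1}]'
python3 -m inch '[{"dx":0,"dy":0,"dz":0,"rx":0,"ry":0,"rz":0,"hand":-1},{"dx":0,"dy":0,"dz":0,"rx":0,"ry":0,"rz":0,"hand":-1}]'
python3 - <<'E'
from m import *
fr=meas('wrist',['inner_center'],'wr6')
rim('wrist',(.568,-.315),.04,.078,.095,fr=fr)
print(bot.observe()['position'],bot.observe()['qpos'])
E
```

```text
clock: 11.45
position: [0.5639, -0.3664, 0.1982]
tool_rot: [-3.141, 0.0, 1.569]
force: [-0.7, 0.3, -0.5]
grip_width: 0.0851
clock: 11.65
position: [0.5647, -0.364, 0.1981]
tool_rot: [3.142, -0.0, 1.57]
force: [0.2, 0.5, -0.1]
grip_width: 0.0853
wrist inner_center 0 0.64 box [294 132 351 194] ztop 0.085 topmean [ 0.568  -0.3148] circ 0.5679 -0.3144 r 0.0196 R 0.649
wrist 981 zmed 0.0844 zmax 0.0859 circ 568.0 -314.7 r 19.9 bbox mid [ 567.9 -314.8] mean [ 567.9 -314.7]
[ 0.56522277 -0.36295148  0.19825824] [ 0.78070939  0.66755474 -0.48301937  1.47902165  0.33198879  1.07688922
  0.22925842]
```

View pics/wr6.png

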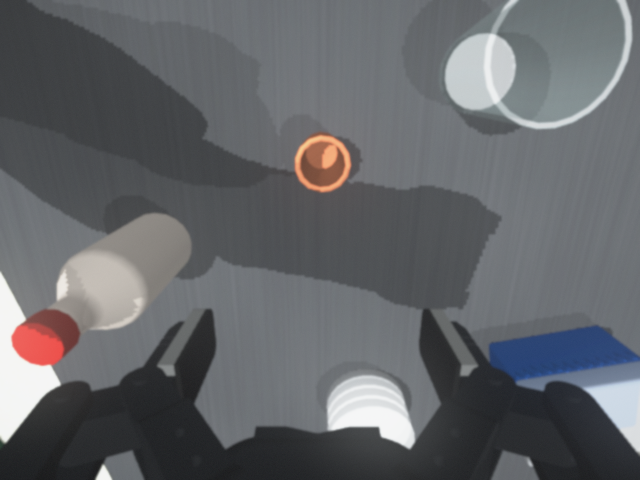

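The copper cup is at (322,163), world (0.568,−0.315), and the view agrees with the network. I move over it and descend.

```bash
python3 -m inch '[{"dx":16,"dy":1,"dz":0,"rx":0,"ry":0,"rz":0,"hand":-1},{"dx":16,"dy":1,"dz":0,"rx":0,"ry":0,"rz":0,"hand":-1},{"dx":16.3,"dy":0.8,"dz":0,"rx":0,"ry":0,"rz":0,"hand":-1},{"dx":0,"dy":0,"dz":22,"rx":0,"ry":0,"rz":0,"hand":-1},{"dx":0,"dy":0,"dz":22,"rx":0,"ry":0,"rz":0,"hand":-1},{"dx":0,"dy":0,"dz":22,"rx":0,"ry":0,"rz":0,"hand":-1},{"dx":0,"dy":0,"dz":16,"rx":0,"ry":0,"rz":0,"hand":-1},{"dx":0,"dy":0,"dz":0,"rx":0,"ry":0,"rz":0,"hand":-1}]'
python3 - <<'E'
from m import *
rim('wrist',(.568,-.315),.04,.075,.095,'wr7.png')
print(bot.observe()['position'])
E
```

```text
clock: 12.55
position: [0.5669, -0.3144, 0.1143]
tool_rot: [-3.139, -0.002, 1.572]
force: [-0.2, 0.4, -0.0]
grip_width: 0.0852
wrist 2240 zmed 0.0839 zmax 0.0855 circ 567.9 -314.3 r 20.1 bbox mid [ 568.  -314.1] mean [ 567.9 -314. ]
[ 0.56751531 -0.31486339  0.11575992]
```

View pics/wr7.png

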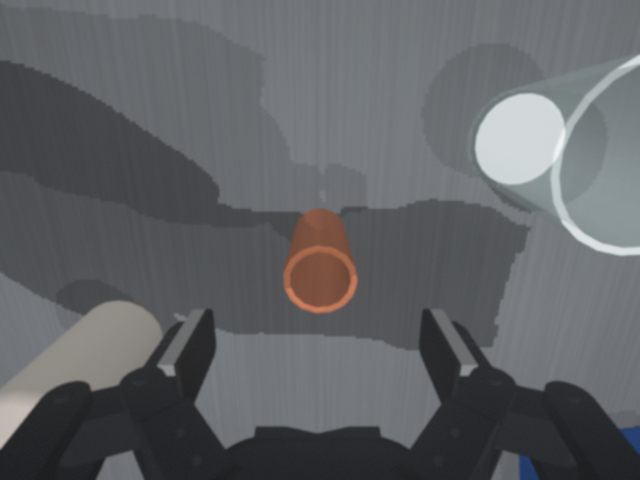

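The copper cup is centred at (320,279) between the fingers. I descend 58 mm and grip.

```bash
python3 -m inch '[{"dx":0,"dy":0,"dz":20,"rx":0,"ry":0,"rz":0,"hand":-1},{"dx":0,"dy":0,"dz":20,"rx":0,"ry":0,"rz":0,"hand":-1},{"dx":0,"dy":0,"dz":16.5,"rx":0,"ry":0,"rz":0,"hand":-1},{"dx":0,"dy":0,"dz":0,"rx":0,"ry":0,"rz":0,"hand":0},{"dx":0,"dy":0,"dz":0,"rx":0,"ry":0,"rz":0,"hand":1},{"dx":0,"dy":0,"dz":0,"rx":0,"ry":0,"rz":0,"hand":1},{"dx":0,"dy":0,"dz":0,"rx":0,"ry":0,"rz":0,"hand":1},{"dx":0,"dy":0,"dz":0,"rx":0,"ry":0,"rz":0,"hand":1},{"dx":0,"dy":0,"dz":0,"rx":0,"ry":0,"rz":0,"hand":1}]' 40
```

```text
clock: 13.5
position: [0.5682, -0.3161, 0.061]
tool_rot: [3.14, 0.001, 1.571]
force: [-1.0, 0.8, 6.0]
grip_width: 0.038
```

```bash
python3 -m inch '[{"dx":0,"dy":0,"dz":-20,"rx":0,"ry":0,"rz":0,"hand":1},{"dx":0,"dy":0,"dz":-28,"rx":0,"ry":0,"rz":0,"hand":1},{"dx":0,"dy":0,"dz":-28,"rx":0,"ry":0,"rz":0,"hand":1},{"dx":0,"dy":0,"dz":-28,"rx":0,"ry":0,"rz":0,"hand":1},{"dx":0,"dy":0,"dz":-28,"rx":0,"ry":0,"rz":0,"hand":1},{"dx":20,"dy":5,"dz":0,"rx":0,"ry":0,"rz":0,"hand":1},{"dx":24,"dy":7,"dz":0,"rx":0,"ry":0,"rz":0,"hand":1},{"dx":24,"dy":7,"dz":0,"rx":0,"ry":0,"rz":0,"hand":1},{"dx":24,"dy":7,"dz":0,"rx":0,"ry":0,"rz":0,"hand":1},{"dx":24,"dy":7,"dz":0,"rx":0,"ry":0,"rz":0,"hand":1}]'
python3 -m inch '[{"dx":24,"dy":7,"dz":0,"rx":0,"ry":0,"rz":0,"hand":1},{"dx":24,"dy":7,"dz":0,"rx":0,"ry":0,"rz":0,"hand":1},{"dx":24,"dy":7,"dz":0,"rx":0,"ry":0,"rz":0,"hand":1},{"dx":24,"dy":7,"dz":0,"rx":0,"ry":0,"rz":0,"hand":1},{"dx":20,"dy":4,"dz":0,"rx":0,"ry":0,"rz":0,"hand":1},{"dx":10,"dy":1,"dz":0,"rx":0,"ry":0,"rz":0,"hand":1},{"dx":0,"dy":0,"dz":0,"rx":0,"ry":0,"rz":0,"hand":1},{"dx":0,"dy":0,"dz":0,"rx":0,"ry":0,"rz":0,"hand":1}]'
python3 - <<'E'
from m import *
for cam in('wrist','scene'):
    fr=snap(cam,cam+'8.png')
    rim(cam,(.634,-.074),.025,.20,.23,fr=fr)
    rim(cam,(.634,-.074),.05,.093,.11,fr=fr)
print(bot.observe()['position'])
E
```

```text
clock: 14.5
position: [0.6009, -0.1989, 0.1925]
tool_rot: [3.141, 0.0, 1.571]
force: [0.6, 0.4, -1.0]
grip_width: 0.0377
clock: 15.3
position: [0.6334, -0.075, 0.1918]
tool_rot: [3.141, 0.001, 1.57]
force: [0.1, -0.7, -0.6]
grip_width: 0.038
wrist 7387 zmed 0.2142 zmax 0.2285 circ 634.0 -72.8 r 24.6 bbox mid [633.9 -73. ] mean [633.7 -72. ]
wrist 1356 zmed 0.1003 zmax 0.1019 circ 634.1 -73.9 r 29.8 bbox mid [634.  -68.5] mean [634.6 -62.3]
scene 304 zmed 0.2123 zmax 0.2277 circ 634.1 -73.5 r 24.8 bbox mid [634.4 -74.6] mean [630.2 -71.8]
scene 203 zmed 0.0994 zmax 0.1041 circ 637.7 -74.9 r 32.3 bbox mid [636.5 -76.6] mean [641.1 -70.1]
[ 0.6333819  -0.07538289  0.19166672]
```

View pics/wrist8.png

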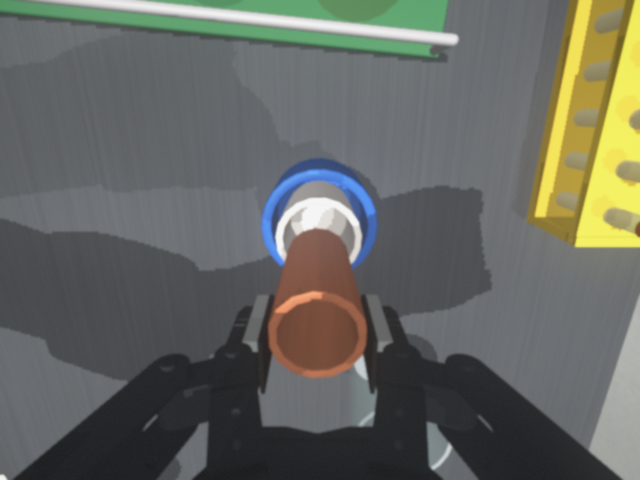

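The copper cup hangs centred over the white cup, with less than 1 mm of offset. The foot is at about 0.131, so it has about 84 mm to go.

```bash
python3 -m inch '[{"dx":0.5,"dy":0.7,"dz":15,"rx":0,"ry":0,"rz":0,"hand":1},{"dx":0,"dy":0,"dz":15,"rx":0,"ry":0,"rz":0,"hand":1},{"dx":0,"dy":0,"dz":15,"rx":0,"ry":0,"rz":0,"hand":1},{"dx":0,"dy":0,"dz":15,"rx":0,"ry":0,"rz":0,"hand":1},{"dx":0,"dy":0,"dz":10,"rx":0,"ry":0,"rz":0,"hand":1},{"dx":0,"dy":0,"dz":6,"rx":0,"ry":0,"rz":0,"hand":1},{"dx":0,"dy":0,"dz":4,"rx":0,"ry":0,"rz":0,"hand":1},{"dx":0,"dy":0,"dz":1.5,"rx":0,"ry":0,"rz":0,"hand":1},{"dx":0,"dy":0,"dz":0,"rx":0,"ry":0,"rz":0,"hand":1},{"dx":0,"dy":0,"dz":0,"rx":0,"ry":0,"rz":0,"hand":1}]'
```

```text
clock: 16.4
position: [0.6345, -0.0734, 0.1106]
tool_rot: [3.141, 0.0, 1.571]
force: [0.3, -0.8, -0.0]
grip_width: 0.0382
```

```bash
python3 -m inch '[{"dx":0,"dy":0,"dz":0.7,"rx":0,"ry":0,"rz":0,"hand":1},{"dx":0,"dy":0,"dz":0,"rx":0,"ry":0,"rz":0,"hand":1}]'
```

```text
clock: 16.6
position: [0.6344, -0.0733, 0.1096]
tool_rot: [3.141, 0.0, 1.571]
force: [0.1, 0.8, -1.3]
grip_width: 0.0381
```

```bash
python3 -m inch '[{"dx":0,"dy":0,"dz":0.8,"rx":0,"ry":0,"rz":0,"hand":1},{"dx":0,"dy":0,"dz":0,"rx":0,"ry":0,"rz":0,"hand":1}]';python3 -m inch '[{"dx":0,"dy":0,"dz":0.7,"rx":0,"ry":0,"rz":0,"hand":1},{"dx":0,"dy":0,"dz":0,"rx":0,"ry":0,"rz":0,"hand":1}]'
```

```text
clock: 16.8
position: [0.6342, -0.0733, 0.1085]
tool_rot: [-3.141, -0.0, 1.571]
force: [-0.2, 1.0, -1.7]
grip_width: 0.0378
clock: 17.0
position: [0.6344, -0.0733, 0.108]
tool_rot: [3.141, -0.0, 1.571]
force: [-0.9, -0.2, 1.7]
grip_width: 0.0382
```

```bash
python3 -m inch '[{"dx":0,"dy":0,"dz":0.5,"rx":0,"ry":0,"rz":0,"hand":1},{"dx":0,"dy":0,"dz":0,"rx":0,"ry":0,"rz":0,"hand":1}]'
```

```text
clock: 17.2
position: [0.6344, -0.0733, 0.108]
tool_rot: [3.141, 0.0, 1.571]
force: [-2.0, 0.4, 9.1]
grip_width: 0.0377
```

The cup is seated on the floor (9 N). I release and rise.

```bash
python3 -m inch '[{"dx":0,"dy":0,"dz":0,"rx":0,"ry":0,"rz":0,"hand":0.2},{"dx":0,"dy":0,"dz":0,"rx":0,"ry":0,"rz":0,"hand":-0.4},{"dx":0,"dy":0,"dz":0,"rx":0,"ry":0,"rz":0,"hand":-1},{"dx":0,"dy":0,"dz":0,"rx":0,"ry":0,"rz":0,"hand":-1},{"dx":0,"dy":0,"dz":0,"rx":0,"ry":0,"rz":0,"hand":-1},{"dx":0,"dy":0,"dz":-10,"rx":0,"ry":0,"rz":0,"hand":-1},{"dx":0,"dy":0,"dz":-25,"rx":0,"ry":0,"rz":0,"hand":-1},{"dx":0,"dy":0,"dz":-30,"rx":0,"ry":0,"rz":0,"hand":-1},{"dx":0,"dy":0,"dz":-30,"rx":0,"ry":0,"rz":0,"hand":-1},{"dx":0,"dy":0,"dz":-30,"rx":0,"ry":0,"rz":0,"hand":-1}]'
python3 -m inch '[{"dx":0,"dy":0,"dz":0,"rx":0,"ry":0,"rz":0,"hand":-1},{"dx":0,"dy":0,"dz":0,"rx":0,"ry":0,"rz":0,"hand":-1}]'
python3 - <<'E'
from m import *
for cam in('wrist','scene'):
    fr=snap(cam,cam+'9.png')
    rim(cam,(.634,-.074),.05,.122,.14,fr=fr)
    rim(cam,(.634,-.074),.05,.093,.11,fr=fr)
    rim(cam,(.635,-.076),.06,.064,.078,fr=fr)
print(bot.observe()['position'],bot.observe()['qpos'])
E
```

```text
clock: 18.2
position: [0.6342, -0.0732, 0.2345]
tool_rot: [3.141, -0.0, 1.571]
force: [-0.2, 0.3, -0.5]
grip_width: 0.0856
clock: 18.4
position: [0.6344, -0.0733, 0.2334]
tool_rot: [3.14, 0.0, 1.571]
force: [-0.4, 0.7, 0.2]
grip_width: 0.0854
wrist 1129 zmed 0.1311 zmax 0.1328 circ 634.2 -71.7 r 19.9 bbox mid [634.3 -71.6] mean [634.2 -71.6]
wrist 1587 zmed 0.1004 zmax 0.1090 circ 634.1 -74.1 r 29.9 bbox mid [634.  -73.2] mean [633.8 -67.5]
wrist 2720 zmed 0.0705 zmax 0.0760 circ 635.0 -74.6 r 45.0 bbox mid [634.9 -74.5] mean [635.  -67.2]
scene 184 zmed 0.1295 zmax 0.1346 circ 635.2 -72.3 r 21.9 bbox mid [636.3 -72.8] mean [636.3 -73.2]
scene 294 zmed 0.1006 zmax 0.1093 circ 636.7 -76.4 r 31.2 bbox mid [636.7 -76.4] mean [643.6 -67.7]
scene 454 zmed 0.0702 zmax 0.0771 circ 636.1 -74.3 r 47.8 bbox mid [636.  -76.4] mean [648.8 -63.7]
[ 0.63390221 -0.07337928  0.23188705] [ 0.36257078  0.58644422 -0.52393445  1.54188189  0.31588762  1.0994354
 -0.23356136]
```

View pics/wrist9.png

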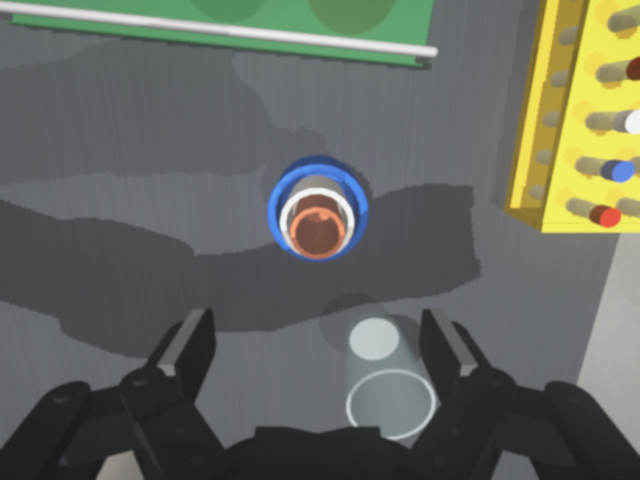

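All nested: copper rim at z=0.131 and (0.634,−0.072), white at 0.100, jacket at 0.070, concentric within about 2.5 mm. I go over the flasks (fingertips at z 0.23, flask tops 0.154) to look at the lid.

```bash
python3 -m inch '[{"dx":20,"dy":-8,"dz":0,"rx":0,"ry":0,"rz":0,"hand":-1},{"dx":28,"dy":-10,"dz":0,"rx":0,"ry":0,"rz":0,"hand":-1},{"dx":28,"dy":-10,"dz":0,"rx":0,"ry":0,"rz":0,"hand":-1},{"dx":28,"dy":-10,"dz":0,"rx":0,"ry":0,"rz":0,"hand":-1},{"dx":28,"dy":-10,"dz":0,"rx":0,"ry":0,"rz":0,"hand":-1},{"dx":28,"dy":-10,"dz":0,"rx":0,"ry":0,"rz":0,"hand":-1},{"dx":28,"dy":-10,"dz":0,"rx":0,"ry":0,"rz":0,"hand":-1},{"dx":28,"dy":-10,"dz":0,"rx":0,"ry":0,"rz":0,"hand":-1},{"dx":28,"dy":-10,"dz":0,"rx":0,"ry":0,"rz":0,"hand":-1},{"dx":28,"dy":-10,"dz":0,"rx":0,"ry":0,"rz":0,"hand":-1}]'
python3 -m inch '[{"dx":28,"dy":-10,"dz":0,"rx":0,"ry":0,"rz":0,"hand":-1},{"dx":23,"dy":-11,"dz":0,"rx":0,"ry":0,"rz":0,"hand":-1},{"dx":0,"dy":0,"dz":0,"rx":0,"ry":0,"rz":0,"hand":-1},{"dx":0,"dy":0,"dz":0,"rx":0,"ry":0,"rz":0,"hand":-1}]'
python3 - <<'E'
from m import *
fr=meas('wrist',['lid_center'],'wr10')
rim('wrist',(.514,.316),.04,.050,.07,fr=fr)
rim('wrist',(.514,.316),.05,.015,.026,fr=fr)
print(bot.observe()['position'],bot.observe()['qpos'])
E
```

```text
clock: 19.5
position: [0.5354, 0.1996, 0.2316]
tool_rot: [-3.14, 0.0, 1.571]
force: [0.7, -0.0, 0.5]
grip_width: 0.0854
clock: 19.9
position: [0.5149, 0.2497, 0.2318]
tool_rot: [-3.141, 0.001, 1.572]
force: [0.2, -0.4, 0.1]
grip_width: 0.0852
wrist lid_center 0 0.89 box [186 152 247 210] ztop 0.055 topmean [0.4152 0.2693] circ 0.4138 0.2686 r 0.0111 R 0.493
wrist lid_center 1 0.84 box [284  94 349 163] ztop 0.059 topmean [0.5122 0.3186] circ 0.5122 0.3184 r 0.0109 R 0.603
wrist lid_center 2 0.82 box [ 88 134 152 198] ztop 0.055 topmean [0.3221 0.283 ] circ 0.3202 0.2821 r 0.011 R 0.427
wrist lid_center 3 0.75 box [125  41 198 108] ztop 0.055 topmean [0.3728 0.3639] circ 0.371 0.3643 r 0.0112 R 0.520
wrist 526 zmed 0.0585 zmax 0.0599 circ 512.2 318.4 r 10.9 bbox mid [512.3 318.3] mean [512.2 318.6]
wrist 2747 zmed 0.0227 zmax 0.0242 circ 512.2 318.4 r 29.9 bbox mid [512.1 318.6] mean [512.2 319.5]
[0.51554953 0.2486843  0.23192892] [-0.12865513  0.49208878 -0.59519477  1.71871487  0.31460488  1.02856688
 -0.83436119]
```

View pics/wr10.png

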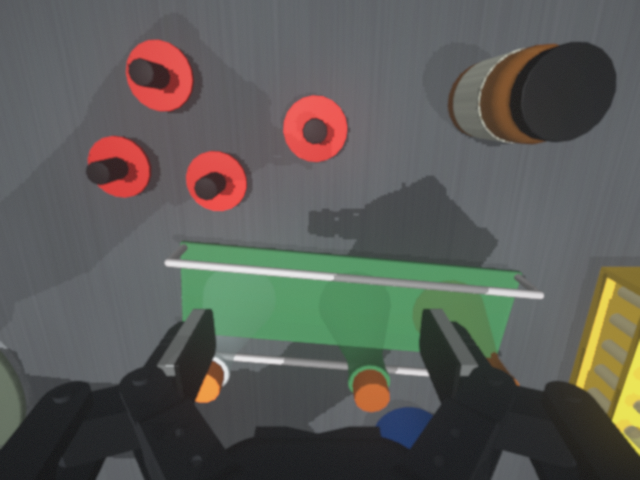

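The four lids are at (316,129), (217,181), (120,167) and (159,75). The target at (316,129) is at world (0.512,0.318), R=0.603, knob top at 0.0585, on the ring. I move over it.

```bash
python3 -m inch '[{"dx":17,"dy":-1,"dz":0,"rx":0,"ry":0,"rz":0,"hand":-0.5},{"dx":18,"dy":-1,"dz":0,"rx":0,"ry":0,"rz":0,"hand":-0.5},{"dx":18,"dy":-1,"dz":0,"rx":0,"ry":0,"rz":0,"hand":-0.5},{"dx":16.5,"dy":-0.2,"dz":0,"rx":0,"ry":0,"rz":0,"hand":-0.5},{"dx":0,"dy":0,"dz":28,"rx":0,"ry":0,"rz":0,"hand":-0.5},{"dx":0,"dy":0,"dz":28,"rx":0,"ry":0,"rz":0,"hand":-0.5},{"dx":0,"dy":0,"dz":28,"rx":0,"ry":0,"rz":0,"hand":-0.5},{"dx":0,"dy":0,"dz":28,"rx":0,"ry":0,"rz":0,"hand":-0.5},{"dx":0,"dy":0,"dz":22,"rx":0,"ry":0,"rz":0,"hand":-0.5},{"dx":0,"dy":0,"dz":0,"rx":0,"ry":0,"rz":0,"hand":-0.5}]'
python3 - <<'E'
from m import *
fr=rim('wrist',(.514,.316),.03,.050,.065,'wr11.png')
rim('wrist',(.514,.316),.05,.015,.026,fr=fr)
print(bot.observe()['position'],bot.observe()['grip_width'])
E
```

```text
clock: 21.0
position: [0.5112, 0.3179, 0.0957]
tool_rot: [-3.138, 0.003, 1.57]
force: [-0.7, -0.9, 1.1]
grip_width: 0.0638
wrist 1244 zmed 0.0584 zmax 0.0597 circ 512.1 319.0 r 11.0 bbox mid [512.1 319. ] mean [512.1 320.4]
wrist 4663 zmed 0.0226 zmax 0.0240 circ 512.3 318.6 r 30.1 bbox mid [512.2 318.6] mean [512.1 324.3]
[0.51184415 0.31856135 0.0975439 ] 0.06372762177036952
```

View pics/wr11.png

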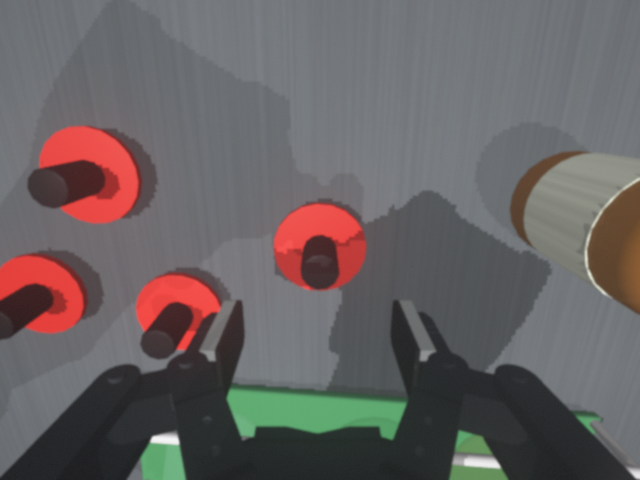

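The knob is centred at (320,262). I descend 68 mm, which leaves the tips about 7 mm above the disc, and grip.

```bash
python3 -m inch '[{"dx":0,"dy":0,"dz":22,"rx":0,"ry":0,"rz":0,"hand":-0.5},{"dx":0,"dy":0,"dz":22,"rx":0,"ry":0,"rz":0,"hand":-0.5},{"dx":0,"dy":0,"dz":16,"rx":0,"ry":0,"rz":0,"hand":-0.5},{"dx":0,"dy":0,"dz":7,"rx":0,"ry":0,"rz":0,"hand":-0.5},{"dx":0,"dy":0,"dz":0,"rx":0,"ry":0,"rz":0,"hand":-0.5},{"dx":0,"dy":0,"dz":0,"rx":0,"ry":0,"rz":0,"hand":0.2},{"dx":0,"dy":0,"dz":0,"rx":0,"ry":0,"rz":0,"hand":1},{"dx":0,"dy":0,"dz":0,"rx":0,"ry":0,"rz":0,"hand":1},{"dx":0,"dy":0,"dz":0,"rx":0,"ry":0,"rz":0,"hand":1},{"dx":0,"dy":0,"dz":0,"rx":0,"ry":0,"rz":0,"hand":1}]' 40
python3 - <<'E'
from m import *
fr=rim('wrist',(.512,.3186),.03,.052,.062,'wr12.png')
rim('wrist',(.512,.3186),.05,.015,.026,fr=fr)
print(bot.observe()['position'],bot.observe()['grip_width'])
E
```

```text
clock: 22.05
position: [0.5125, 0.3194, 0.0323]
tool_rot: [3.141, -0.0, 1.571]
force: [-1.4, -1.2, 7.4]
grip_width: 0.021
wrist 3565 zmed 0.0582 zmax 0.0614 circ 512.1 325.5 r 24.1 bbox mid [512.1 319.4] mean [512.1 322.7]
wrist 5555 zmed 0.0226 zmax 0.0240 circ 511.9 319.0 r 30.0 bbox mid [511.9 330.3] mean [512.1 333.3]
[0.51250855 0.3193659  0.03228842] 0.020687167783237356
```

View pics/wr12.png

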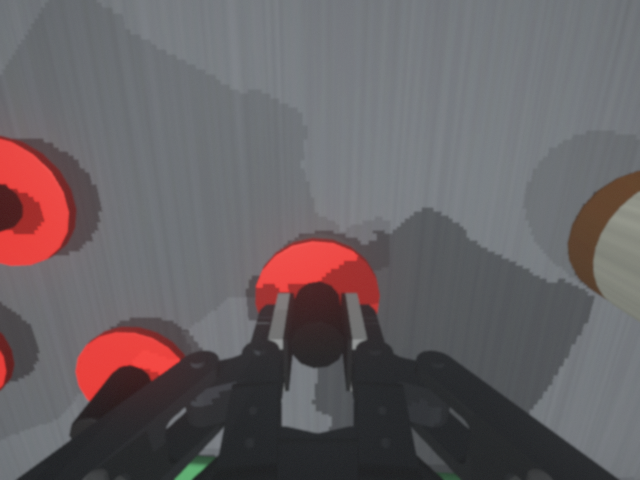

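The knob is gripped at 21 mm, with the lid centre about 1 mm below TCP height. I lift it 200 mm.

```bash
python3 -m inch '[{"dx":0,"dy":0,"dz":-10,"rx":0,"ry":0,"rz":0,"hand":1},{"dx":0,"dy":0,"dz":-20,"rx":0,"ry":0,"rz":0,"hand":1},{"dx":0,"dy":0,"dz":-25,"rx":0,"ry":0,"rz":0,"hand":1},{"dx":0,"dy":0,"dz":-25,"rx":0,"ry":0,"rz":0,"hand":1},{"dx":0,"dy":0,"dz":-25,"rx":0,"ry":0,"rz":0,"hand":1},{"dx":0,"dy":0,"dz":-25,"rx":0,"ry":0,"rz":0,"hand":1},{"dx":0,"dy":0,"dz":-25,"rx":0,"ry":0,"rz":0,"hand":1},{"dx":0,"dy":0,"dz":-25,"rx":0,"ry":0,"rz":0,"hand":1},{"dx":0,"dy":0,"dz":-20,"rx":0,"ry":0,"rz":0,"hand":1},{"dx":0,"dy":0,"dz":0,"rx":0,"ry":0,"rz":0,"hand":1}]'
python3 - <<'E'
from m import *
fr=snap('wrist','wr13.png')
rim('wrist',(.512,.3186),.03,.250,.270,fr=fr)
rim('wrist',(.512,.3186),.05,.20,.226,fr=fr)
fr=snap('scene','sc13.png')
rim('scene',(.512,.3186),.05,.20,.226,fr=fr)
print(bot.observe()['position'],bot.observe()['grip_width'])
E
```

```text
clock: 23.1
position: [0.5128, 0.3199, 0.2349]
tool_rot: [3.138, -0.002, 1.571]
force: [0.2, 0.3, 0.1]
grip_width: 0.0207
wrist 4876 zmed 0.2607 zmax 0.2688 circ 512.2 325.8 r 24.1 bbox mid [512.2 319.7] mean [512.3 324.5]
wrist 5127 zmed 0.2250 zmax 0.2259 circ 512.5 319.6 r 29.9 bbox mid [512.4 330.8] mean [512.3 333.9]
scene 529 zmed 0.2233 zmax 0.2258 circ 513.3 317.5 r 31.2 bbox mid [513.7 316.2] mean [521.1 320.3]
[0.51205455 0.31908031 0.23197103] 0.020529297267753772
```

View pics/sc13.png

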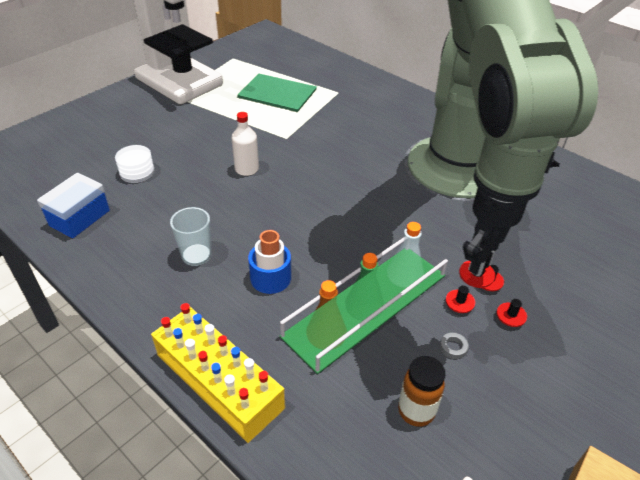

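View pics/wr13.png

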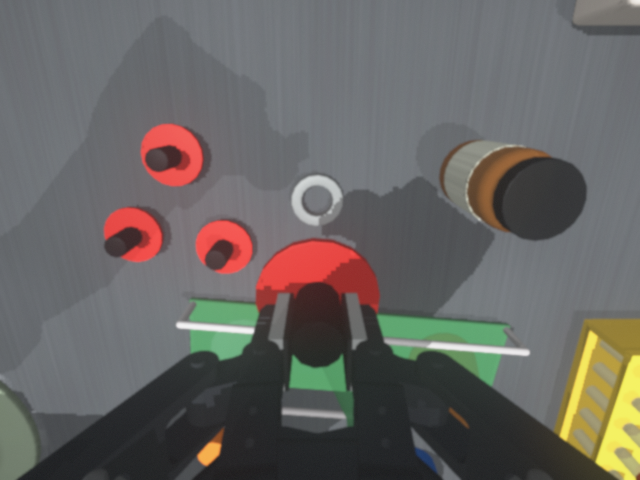

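The lid is lifted off its ring, the ring at (316,200) is empty, and the disc looks unchanged and level. I carry it over the flasks with the plug bottom at about 0.20.

```bash
python3 -m inch '[{"dx":-10,"dy":4,"dz":0,"rx":0,"ry":0,"rz":0,"hand":1},{"dx":-20,"dy":6,"dz":0,"rx":0,"ry":0,"rz":0,"hand":1},{"dx":-22,"dy":7,"dz":0,"rx":0,"ry":0,"rz":0,"hand":1},{"dx":-22,"dy":7,"dz":0,"rx":0,"ry":0,"rz":0,"hand":1},{"dx":-22,"dy":7,"dz":0,"rx":0,"ry":0,"rz":0,"hand":1},{"dx":-22,"dy":7,"dz":0,"rx":0,"ry":0,"rz":0,"hand":1},{"dx":-22,"dy":7,"dz":0,"rx":0,"ry":0,"rz":0,"hand":1},{"dx":-22,"dy":7,"dz":0,"rx":0,"ry":0,"rz":0,"hand":1},{"dx":-22,"dy":7,"dz":0,"rx":0,"ry":0,"rz":0,"hand":1},{"dx":-22,"dy":7,"dz":0,"rx":0,"ry":0,"rz":0,"hand":1}]'
python3 -m inch '[{"dx":-22,"dy":7,"dz":0,"rx":0,"ry":0,"rz":0,"hand":1},{"dx":-22,"dy":7,"dz":0,"rx":0,"ry":0,"rz":0,"hand":1},{"dx":-22,"dy":7,"dz":0,"rx":0,"ry":0,"rz":0,"hand":1},{"dx":-22,"dy":7,"dz":0,"rx":0,"ry":0,"rz":0,"hand":1},{"dx":-22,"dy":7,"dz":0,"rx":0,"ry":0,"rz":0,"hand":1},{"dx":-22,"dy":7,"dz":0,"rx":0,"ry":0,"rz":0,"hand":1},{"dx":-22,"dy":7,"dz":0,"rx":0,"ry":0,"rz":0,"hand":1},{"dx":-20,"dy":5,"dz":0,"rx":0,"ry":0,"rz":0,"hand":1},{"dx":-11,"dy":2,"dz":0,"rx":0,"ry":0,"rz":0,"hand":1},{"dx":0,"dy":0,"dz":0,"rx":0,"ry":0,"rz":0,"hand":1}]'
python3 -m inch '[{"dx":0,"dy":0,"dz":0,"rx":0,"ry":0,"rz":0,"hand":1},{"dx":0,"dy":0,"dz":0,"rx":0,"ry":0,"rz":0,"hand":1}]'
python3 - <<'E'
from m import *
for cam in('wrist','scene','top'):
    fr=snap(cam,cam+'14.png')
    rim(cam,(.634,-.072),.05,.216,.230,fr=fr)
    rim(cam,(.634,-.072),.024,.122,.14,fr=fr)
    rim(cam,(.634,-.072),.05,.093,.108,fr=fr)
print(bot.observe()['position'],bot.observe()['grip_width'],bot.observe()['tool_rot'])
E
```

```text
clock: 24.2
position: [0.578, 0.1112, 0.2306]
tool_rot: [-3.14, 0.0, 1.57]
force: [0.1, -0.2, -0.7]
grip_width: 0.0203
clock: 25.2
position: [0.6337, -0.0738, 0.2306]
tool_rot: [-3.14, 0.0, 1.568]
force: [0.3, 0.8, -0.2]
grip_width: 0.0204
clock: 25.4
position: [0.6339, -0.0705, 0.2314]
tool_rot: [-3.141, -0.0, 1.572]
force: [0.3, 0.1, 0.5]
grip_width: 0.0205
wrist 5782 zmed 0.2216 zmax 0.2273 circ 633.6 -70.8 r 29.9 bbox mid [633.4 -59.7] mean [633.4 -56.8]
wrist 605 zmed 0.1312 zmax 0.1328 circ 634.6 -70.0 r 19.7 bbox mid [634.7 -63.8] mean [634.4 -60.3]
wrist 1254 zmed 0.1003 zmax 0.1064 circ 634.0 -73.7 r 29.7 bbox mid [634.  -66.3] mean [634.  -62.3]
scene 378 zmed 0.2219 zmax 0.2272 circ 636.1 -72.5 r 30.7 bbox mid [635.8 -72.1] mean [641.4 -65. ]
scene 188 zmed 0.1294 zmax 0.1348 circ 635.0 -73.1 r 21.2 bbox mid [635.7 -73. ] mean [636.9 -72.8]
scene 265 zmed 0.1000 zmax 0.1073 circ 637.6 -75.9 r 31.0 bbox mid [636.8 -76.3] mean [643.7 -67.7]
top 68 zmed 0.2218 zmax 0.2251 circ 622.4 -52.3 r 16.9 bbox mid [622.8 -51.5] mean [622.8 -50.2]
top 23 zmed 0.1306 zmax 0.1335 circ 624.2 -59.1 r 9.4 bbox mid [624.  -59.1] mean [623.2 -58.8]
top 69 zmed 0.0999 zmax 0.1068 circ 624.9 -60.7 r 23.9 bbox mid [624.6 -59.6] mean [620.7 -56.6]
[ 0.63402242 -0.07101394  0.23150739] 0.020577024593294756 [ 3.14148941e+00 -1.10021275e-04  1.57183764e+00]
```

View pics/wrist14.png

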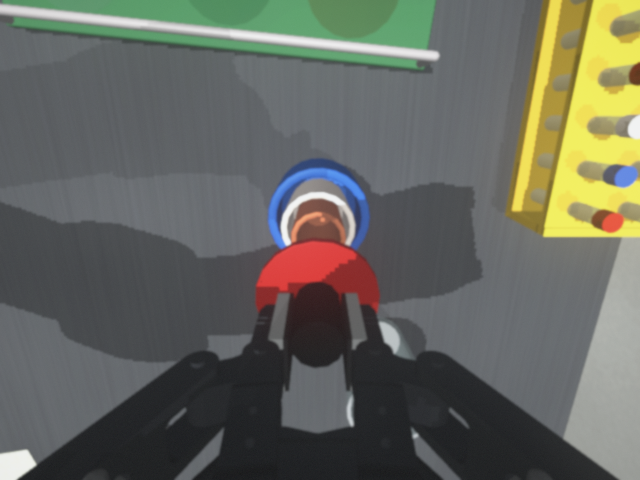

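View pics/scene14.png

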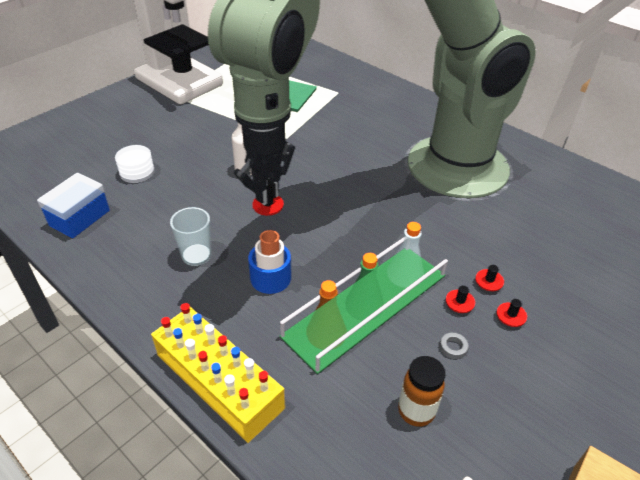

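The lid disc is at (0.6336,−0.0708) and the cup at (0.6342,−0.0717), so they are aligned within about 1 mm. I lower it about 56 mm, check, then finish.

```bash
python3 -m inch '[{"dx":-0.7,"dy":0.5,"dz":8,"rx":0,"ry":0,"rz":0,"hand":1},{"dx":0,"dy":0,"dz":10,"rx":0,"ry":0,"rz":0,"hand":1},{"dx":0,"dy":0,"dz":10,"rx":0,"ry":0,"rz":0,"hand":1},{"dx":0,"dy":0,"dz":10,"rx":0,"ry":0,"rz":0,"hand":1},{"dx":0,"dy":0,"dz":8,"rx":0,"ry":0,"rz":0,"hand":1},{"dx":0,"dy":0,"dz":6,"rx":0,"ry":0,"rz":0,"hand":1},{"dx":0,"dy":0,"dz":4,"rx":0,"ry":0,"rz":0,"hand":1},{"dx":0,"dy":0,"dz":0,"rx":0,"ry":0,"rz":0,"hand":1},{"dx":0,"dy":0,"dz":0,"rx":0,"ry":0,"rz":0,"hand":1}]'
cat > fin.py <<'E'
from m import *
import sys
t=sys.argv[1]
for cam in('wrist','scene'):
    fr=snap(cam,cam+t+'.png'); p,d,c=fr
    rr,cc=np.nonzero(d>0); P=w(c,d,rr,cc); rgb=p[rr,cc].astype(int)
    near=np.hypot(P[:,0]-.634,P[:,1]+.072)<.05
    red=near&(rgb[:,0]>150)&(rgb[:,1]<70)&(rgb[:,2]<70)&(P[:,2]>.14)&(P[:,2]<.2)
    q=P[red]; zt=np.percentile(q[:,2],60); q=q[abs(q[:,2]-zt)<.005]
    A=np.c_[q[:,:2]-q[:,:2].mean(0),np.ones(len(q))]; s=np.linalg.lstsq(A,q[:,2],rcond=None)[0]
    (x,y),r=cv2.minEnclosingCircle((q[:,:2]*1000).astype(np.float32))
    print(cam,'disc z %.4f'%s[2],'slope',np.round(s[:2],3),'circ',round(x,1),round(y,1),round(r,1),len(q))
    rim(cam,(.634,-.072),.024,.122,.136,fr=fr); rim(cam,(.634,-.072),.05,.093,.108,fr=fr)
o=bot.observe();print(o['position'],o['tool_rot'],o['grip_width'],o['clock'],o['force'])
E
python3 fin.py 15; python3 - <<'E'
import cv2
i=cv2.imread('pics/scene15.png'); cv2.imwrite('pics/c15.png',cv2.resize(i[170:310,200:340],None,fx=4,fy=4,interpolation=cv2.INTER_CUBIC))
E
```

```text
clock: 26.45
position: [0.6347, -0.0725, 0.1756]
tool_rot: [3.141, -0.0, 1.571]
force: [0.2, -0.3, -0.4]
grip_width: 0.0205
wrist disc z 0.1658 slope [ 0.    -0.014] circ 634.3 -71.9 29.4 2219
wrist 312 zmed 0.1280 zmax 0.1321 circ 633.8 -59.6 r 15.4 bbox mid [633.8 -55.8] mean [634.2 -53.9]
wrist 1480 zmed 0.1003 zmax 0.1068 circ 634.0 -73.4 r 29.6 bbox mid [634.  -60.7] mean [633.9 -55.8]
scene disc z 0.1664 slope [0.011 0.009] circ 636.8 -74.9 30.3 203
scene 114 zmed 0.1295 zmax 0.1336 circ 637.0 -72.6 r 20.3 bbox mid [637.4 -71.7] mean [642.6 -65.7]
scene 273 zmed 0.1003 zmax 0.1072 circ 637.7 -75.4 r 30.8 bbox mid [637.2 -75.3] mean [643.9 -66.9]
[ 0.63478834 -0.07252604  0.17580104] [3.14096528e+00 4.13580807e-05 1.57074103e+00] 0.020138607272711842 26.55 [0.04504016 0.62723294 0.38533609]
```

View pics/c15.png

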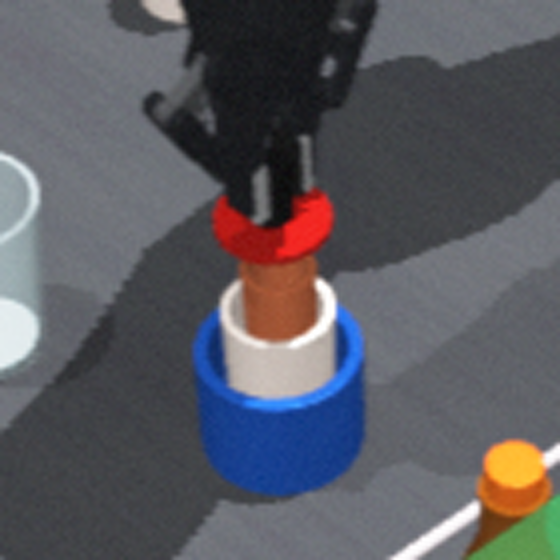

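The disc's upper face is at 0.166, so the plug is about 17 mm above the rim, and the axes agree. I lower it another 6 mm and let it settle.

```bash
python3 -m inch '[{"dx":0,"dy":0,"dz":3,"rx":0,"ry":0,"rz":0,"hand":1},{"dx":0,"dy":0,"dz":3,"rx":0,"ry":0,"rz":0,"hand":1},{"dx":0,"dy":0,"dz":0,"rx":0,"ry":0,"rz":0,"hand":1},{"dx":0,"dy":0,"dz":0,"rx":0,"ry":0,"rz":0,"hand":1},{"dx":0,"dy":0,"dz":0,"rx":0,"ry":0,"rz":0,"hand":1},{"dx":0,"dy":0,"dz":0,"rx":0,"ry":0,"rz":0,"hand":1},{"dx":0,"dy":0,"dz":0,"rx":0,"ry":0,"rz":0,"hand":1},{"dx":0,"dy":0,"dz":0,"rx":0,"ry":0,"rz":0,"hand":1}]'
python3 fin.py 16; python3 - <<'E'
import cv2
i=cv2.imread('pics/scene16.png'); cv2.imwrite('pics/c16.png',cv2.resize(i[170:310,200:340],None,fx=4,fy=4,interpolation=cv2.INTER_CUBIC))
E
```

```text
clock: 27.35
position: [0.6346, -0.0725, 0.1694]
tool_rot: [3.142, 0.0, 1.571]
force: [0.9, 0.3, -0.2]
grip_width: 0.0205
wrist disc z 0.1597 slope [-0.002 -0.008] circ 634.2 -72.2 29.2 2160
wrist 141 zmed 0.1250 zmax 0.1294 circ 634.5 -56.6 r 12.3 bbox mid [634.5 -54.2] mean [634.1 -53.2]
wrist 1539 zmed 0.1003 zmax 0.1067 circ 634.1 -72.6 r 29.4 bbox mid [634.1 -59.5] mean [633.9 -55.2]
scene disc z 0.1600 slope [-0.008 -0.015] circ 636.5 -73.3 29.4 209
scene 103 zmed 0.1293 zmax 0.1338 circ 636.8 -72.6 r 19.7 bbox mid [637.9 -70.3] mean [643.7 -63.8]
scene 270 zmed 0.1001 zmax 0.1073 circ 637.0 -74.8 r 30.3 bbox mid [636.8 -75.2] mean [644.4 -67.9]
[ 0.63460461 -0.07251068  0.16945873] [ 3.14151369e+00 -5.53084762e-05  1.57074842e+00] 0.021234945199370477 27.45 [ 0.30549483  0.22393979 -0.07028908]
```

View pics/c16.png

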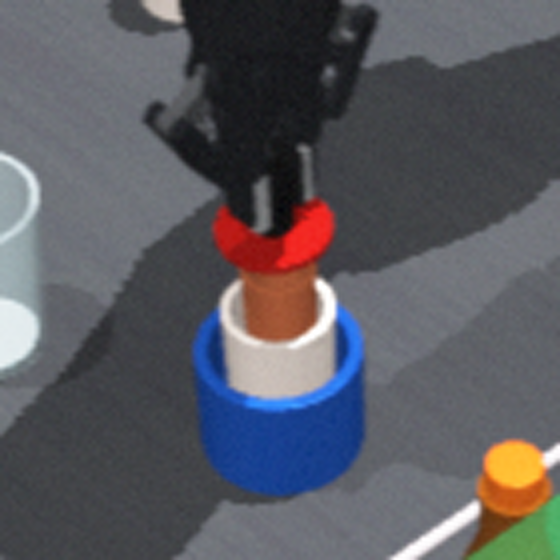

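View pics/wrist16.png

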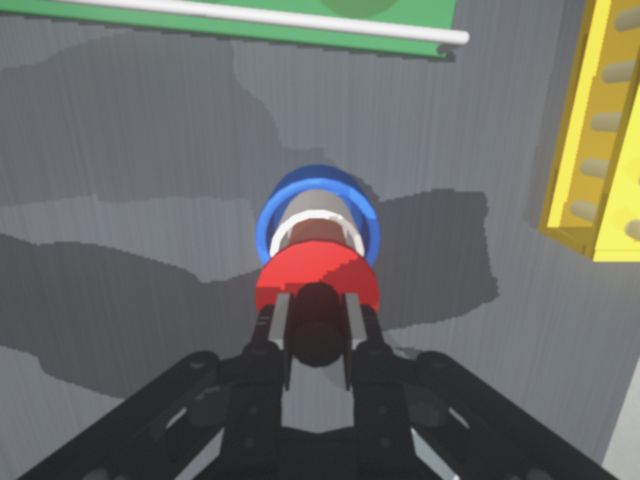

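The disc's upper face is at z≈0.160, so the lid centre is at about 0.169 and the plug about 11 mm above the rim at 0.131. The axes agree within 1 mm, the slope is under 0.02 and the force is near zero. I hand it in.

```bash
python3 - <<'E'
from workcell import bot
print(bot.job_done())
E
```

```text
the job is handed in; nothing more can be done
None
```

The calorimeter is assembled and I handed the job in at about 27.5 s. It finished with the lid held, level and still, over the copper cup. The hand-in gives no verdict.

**What I did:** I set the white cup in the blue jacket and let go, then set the copper cup in the white one and let go. I took the lid farthest from the base (R ≈ 0.60 m, the only one on a ring), carried it over the flasks with its plug at about 0.20 m, and held it above the copper cup.

**Last checks:**
- **Cups:** the rims were at z ≈ 0.131, 0.100 and 0.070 m, so both cups are fully seated. Their axes agreed within about 3 mm.
- **Lid height:** the plug is about 11 mm above the copper rim.
- **Lid alignment:** the wrist camera puts the lid's axis within about 1 mm of the copper cup's. The copper rim was mostly hidden by the end, so this uses its position measured before the lid came over.
- **Lid level and held:** tilt was under 0.02 rad, outside force on the tool was near zero, and the fingers were about 21 mm apart on the knob.

**Disagreements and gaps:**
- The scene camera read about 2–4 mm off the wrist camera in x, and once showed a 2 mm lid-to-cup offset in y. I went by the wrist camera.
- The network missed the white cup once in the wrist view, so I measured it from depth instead.
- I checked the flasks, bottle, jar and beaker by eye only. They looked unmoved in the wide view taken just before the final lowering.

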